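# Slide the spray can clear of the fume fan and switch the fan on

## Task

The tall spray can is standing in front of the fume fan and blocks its intake: push it with the fingertips, with the fingers touching only its lower half, so that it slides upright over the table without tipping or being lifted, in through the open end between the two parallel steel rails beside the fan, until the whole can stands between them, midway along. Then push the toggle on top of the fan all the way over to its other side, away from the grille, to switch the fan on. Pick nothing up and leave everything else on the table where it is.

Things in the scene. Friction and masses are not known exactly. Their poses are not given: they have to be found in the camera images.
- can: tall slim aerosol can of bare aluminium with a plain white band and a white cap: round, 52 mm diameter over its lowest 165 mm, then a shoulder and a 33 mm wide cap, 205 mm tall in all, about 0.3 kg; loose, standing upright on the table. Origin: centre of its underside, z up its axis. It tips over if pushed high. It starts in front of the fan's grille
- can_head: the upper half of the same can, rigidly part of it, from 100 mm above its underside to its top; the fingers must not touch it. Origin: on the can's axis, 100 mm above its underside
- rails: parking lane: a pair of parallel bare-steel angle rails fixed on the table to the left or right of the fan, no floor or end walls: upright walls 30 mm high, 4 mm thick, 80 mm long (along y), 90 mm apart inside (inner faces at x = -45 and +45 mm), flat 2 mm screw flanges outside. Origin: centre of the lane, on the table; the ends are open at y = -40 and +40 mm; y runs roughly left to right across the table
- fan: grey box-shaped fume fan fixed to the table, 110 mm deep (x), 160 mm wide (y), its flat top 180 mm above the table, on a foot plate 130 x 180 mm; round grille in its front face. Origin: centre of its underside; its x axis points from the grille to the rear, horizontally
- toggle (a joint): toggle lever of bare steel, about 45 mm long with a ball end, in a small black housing on top of the fan. Angle in rad: 0 leans towards the grille (off), 1.0 leans fully to the rear of the fan (on). Stiff: it stays where it is left. It swings about an axis parallel to the fan's y axis
- toggle_tip (a point): free end of the toggle lever; when off it leans to the grille side, and it travels about 45 mm towards the fan's rear (the fan's x axis) as it is pushed over
- turntable: low black plastic turntable, 140 mm diameter, with a green circuit board clipped on it, highest part 34 mm above the table; fixed, on the other side of the fan from the rails. Origin: centre of its underside
- flux_tin: bystander: low round aluminium tin, 57 mm diameter, 33 mm high, standing beyond the turntable. Origin: centre of its underside
- tweezers: bystander: blue tweezers lying flat, 120 mm long along their x, 8 mm high. Origin: middle of their underside
- reel: bystander: grey solder reel standing on its flange, 56 mm diameter, 44 mm high. Origin: centre of its underside
- squat_can: bystander: short wide can, 60 mm diameter, 90 mm high. Origin: centre of its underside
- screwdriver: bystander: screwdriver lying flat, 150 mm long along its x. Origin: middle of its underside
- tip_tin: bystander: round dark tin with a brass pad in it for cleaning iron tips, 60 mm diameter, 40 mm high. Origin: centre of its underside
There are look-alikes about, which are no part of the job. Of the things that look like the rails, the largest one is meant. There is more than one size of the can; the job needs the smaller.

How it is judged:
By the outcome, as a careful person would: the job done as asked, in the order asked, and still so for the second after the job is handed in, with the robot touching nothing.
It also fails if it takes over 66 s, if anything falls off the work surface, if the arm or the gripper's body presses on something with over 40 N, if the wrist force passes 120 N, or if a joint passes its speed limit or range.

## Robot

A 6-joint arm with a two-finger parallel gripper is mounted at the origin on the work surface. World frame = base frame: x ahead of the robot, y to its left, z up, the work surface at z = 0. Lengths are in mm, angles in degrees, forces in N, time in s.
With the tool pointing down it reaches from about 300 to 850 mm from the base axis. Payload 4.2 kg.
Tool frame: the origin (TCP) lies at the centre of the arm's flange, where the gripper is bolted on; the fingertips stand 191 mm ahead of it and the grasp point (between the pads) lies 172 mm ahead of it; y points along the fingers, x is the direction in which the jaws open and shut, and the axes are right-handed (so a half turn about y gives the same grasp; the last joint's range is limited). The gripper opens to 91 mm and grips with 3 to 60 N. Pads are 32 mm wide; open, the fingers measure 118 mm over their backs; the gripper's body (76 mm by 178 mm) begins 60 mm behind the grasp point.
Start: joints at [-76.089, 18.312, 89.639, -0, 72.044, -1.146], TCP at [149.375, -555.257, 404.776] pointing down, gripper open.
Joint ranges: [-177.97, 177.97], [-48.28, 115.42], [12.27, 149.76], [-77.06, 257.06], [2.81, 150.46], [-146.56, 146.56]. Speed limits (degrees/s): [147.25, 147.25, 180, 180, 180, 180].

## Interface

Orientations are given as [roll, pitch, yaw] about the fixed x, y, z axes, in that order (R = Rz(yaw) Ry(pitch) Rx(roll)).
In Python, from workcell import env gives the robot as it stands.
- The arm moves only by the tool carry_out, never from a script. Its argument "increments" is a list of rows, each a list of 3 entries, a list of its own where there are three numbers: the turn, a rotation vector about the tool's x, y, z in rad, then the shift along the tool's x, y, z in mm, then the closure, from 0 (fully open) to 1 (shut). In form: [[[wx, wy, wz], [dx, dy, dz], claw], ...]. A call has 1 to 10 rows; each row is the pose to reach, as a shift and turn from the pose commanded when the call began, along the tool's axes at that moment; what a row does not reach only later rows make up. A row lasts 1/12 s, in which the tool goes at most 41.7 mm and 7.16 degrees, less where a joint would pass 70% of its speed; a pose out of reach is approached as far as the arm can. A call with a gripper value outside its range is refused whole. The fingers move at their own pace and stop on an object; "force" is the grip in N (left out, the last holds). Time passes only in rows, so rows that repeat a pose let the fingers close. It gives the time, the measured TCP pose, the force and the opening at its end, in the units of the state.
- env.state(): the state, without advancing time (a new reading comes with each control period).
- env.grab_frame(name): name is "scene" or "side" or "wrist"; returns a dict with "frame" (400x640x3 uint8, blue, green, red), "z_map" (400x640 float32, mm along the optical axis (not along the pixel's ray), 0 where there is no reading), "camera_matrix" (3x3 intrinsics, pixels), "rvec" (rotation vector, rad) and "tvec" (3), from world to camera coordinates, as OpenCV has them; the wrist camera has in their place "hand_eye" (4x4, takes a point from camera to tool coordinates, whose origin is the TCP and whose axes are the tool frame's). Camera axes: x right, y down, z forward; pixel columns grow to the right and rows downward; lengths in mm; the calibration is good to about 2 mm. A picture is of the moment at which its call begins: read the wrist's pose just before it.
- env.job_done(): hands the job in, once; it reports no verdict.
The state is a dict: "time_s": time; "qpos": joint angles; "qvel": joint speeds; "effort": joint torques, N m; "ee_pos": TCP position; "ee_rot": TCP orientation; "force": force on the tool from outside, world axes, zero at the start; "torque": the same for the moment, N m; "gripper_width": finger opening in mm.
Only numpy, scipy, OpenCV 4.12 (cv2) and the standard library are available. Lean on these libraries where they do the work, as an engineer would, in place of code of your own. Each camera call takes 0.05 s, during which the arm holds its last target. There are 200 camera calls.

## Working session

There is one attempt and no reset: what is moved stays moved. The work goes in short steps, Python scripts to look and compute and a tool call to move; the robot and the scene stay as the last step left them, time stands still between calls to the robot, and variables do not carry over. Pictures are saved under pics/ and viewed, about 8 in all and at most 12, crops included, and the job is handed in when it is done.

Besides the shell and the picture viewer there is one more tool, called after ">>>" as name(argument=value, ...) on one line, values as JSON. carry_out: Moves the arm, as the interface text tells. Its arguments: {"type":"object","properties":{"increments":{"type":"array","items":{"type":"array"}},"force":{"type":"number"}},"required":["increments"]}

```bash
mkdir -p pics; cat > h.py <<'E'
import numpy as np, cv2
from workcell import env
from scipy.spatial.transform import Rotation as R
def grab(n):
    s=env.state(); f=env.grab_frame(n)
    K=np.array(f["camera_matrix"])
    if n=="wrist":
        H=np.array(f["hand_eye"]); T=np.eye(4)
        T[:3,:3]=R.from_euler('xyz',s["ee_rot"],degrees=True).as_matrix(); T[:3,3]=s["ee_pos"]
        C=T@H
    else:
        E=np.eye(4); E[:3,:3]=cv2.Rodrigues(np.array(f["rvec"],float))[0]; E[:3,3]=np.ravel(f["tvec"]); C=np.linalg.inv(E)
    z=f["z_map"]; v,u=np.mgrid[:z.shape[0],:z.shape[1]]
    P=np.stack([(u-K[0,2])/K[0,0]*z,(v-K[1,2])/K[1,1]*z,z],-1)@C[:3,:3].T+C[:3,3]
    P[z==0]=np.nan
    return f["frame"],P,K,C
E
python3 - <<'E'
from h import *
print(env.state())
for n in("scene","side"):
    im,P,K,C=grab(n); cv2.imwrite(f"pics/{n}0.png",cv2.resize(im,(800,500))); np.save(n+"P.npy",P);cv2.imwrite(n+".png",im)
    print(n,C[:3,3].round())
E
```

```text
{'time_s': 0.0, 'qpos': array([-7.60889920e+01,  1.83505554e+01,  8.97068896e+01, -5.77895330e-05,
        7.20416873e+01, -1.14510233e+00]), 'qvel': array([ 0.02823929, -0.05794821, -0.04497017,  0.02955291,  0.06842988,
        0.08706126]), 'effort': array([-6.62673619e-05, -4.12459302e+01, -2.31978106e+01,  7.26088788e-02,
        4.57234879e-02, -1.34816050e-04]), 'ee_pos': array([ 149.3325867 , -555.09474698,  403.92758537]), 'ee_rot': array([-89.99807382,   0.09911363, -74.94387012]), 'force': array([-0.47999489,  0.07799673,  0.291012  ]), 'torque': array([-0.07455667,  0.01702628, -0.01412796]), 'gripper_width': 91.11041454418461}
scene [1030. -644. 1286.]
side [ 56. 668. 942.]
```

View pics/scene0.png

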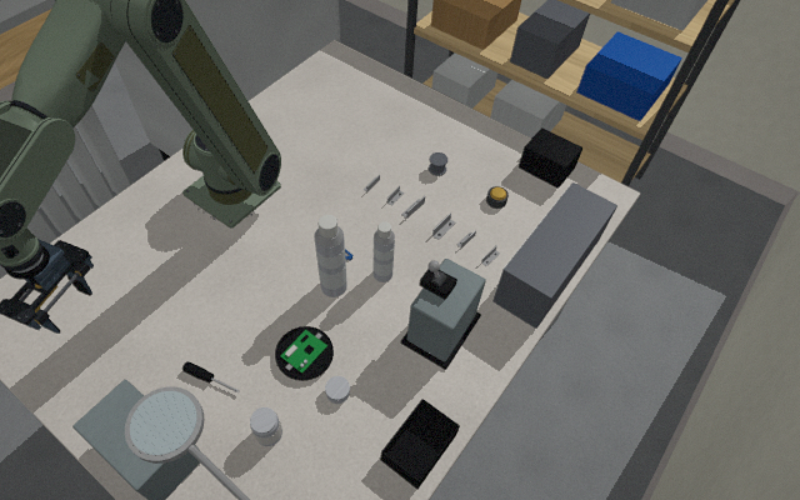

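View pics/side0.png

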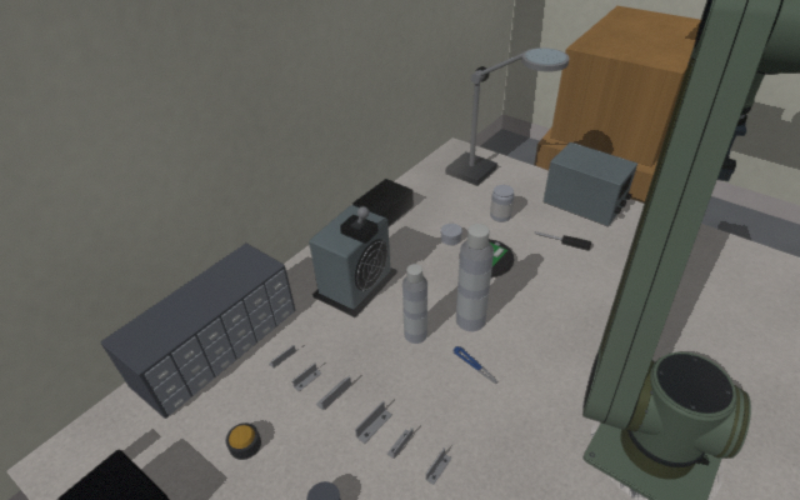

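Two cans: the slim smaller one at scene (384,250) and a bigger one at (331,258). There are six rail pieces along (372,185)…(490,257), in three pairs; the middle pair (413,208)/(443,227) looks largest. I'll measure these and check them in a crop.

```bash
python3 - <<'E'
from h import *
im=cv2.imread("scene.png"); s2=cv2.imread("side.png")
a=cv2.resize(im[110:310,260:440],(540,600),interpolation=cv2.INTER_CUBIC)
cv2.imwrite("pics/crop1.png",a)
# topdown maps: 1px=1mm.. x 250..800, y -350..350
Hm=np.zeros((600,700),np.float32); 
for n in("scene","side"):
    P=np.load(n+"P.npy").reshape(-1,3); P=P[~np.isnan(P[:,0])]
    i=(800-P[:,0]).round().astype(int); j=(350-P[:,1]).round().astype(int)
    k=(i>=0)&(i<600)&(j>=0)&(j<700)&(P[:,2]<300)
    np.maximum.at(Hm,(i[k],j[k]),P[k,2])
np.save("Hm.npy",Hm)
M=cv2.morphologyEx(Hm,cv2.MORPH_CLOSE,np.ones((3,3)))
g=cv2.applyColorMap(np.clip(np.sqrt(np.clip(M,0,220)/220)*255,0,255).astype(np.uint8),cv2.COLORMAP_JET)
for k in range(0,600,50): cv2.putText(g,str(800-k),(0,k+4),0,.35,(255,255,255)); cv2.line(g,(30,k),(699,k),(90,90,90),1)
for k in range(0,700,50): cv2.putText(g,str(350-k),(k-10,10),0,.35,(255,255,255)); cv2.line(g,(k,15),(k,599),(90,90,90),1)
cv2.imwrite("pics/top.png",g)
# clusters
for n in("scene","side"):
    P=np.load(n+"P.npy"); m=((P[...,2]>10)&(P[...,2]<240)&(P[...,0]>250)&(P[...,0]<850)&(abs(P[...,1])<450)).astype(np.uint8)
    c,l,st,_=cv2.connectedComponentsWithStats(m)
    for i in range(1,c):
        if st[i,4]>15:
            Q=P[l==i]; print(n,st[i],Q.min(0).round(),Q.max(0).round())
E
```

```text
scene [343 124  15  14 123] [393. 417.  10.] [451. 450.  49.]
scene [294 140  10  11  26] [312. 242.  10.] [317. 299.  24.]
scene [310 148  10  13  33] [383. 246.  10.] [391. 304.  26.]
scene [389 151  17  14 158] [601. 416.  10.] [660. 450.  48.]
scene [325 157  15  17  68] [461. 231.  11.] [472. 308.  34.]
scene [ 394  156   69   92 1656] [797. 144.  10.] [850. 450. 157.]
scene [346 170  15  17  61] [555. 228.  10.] [564. 308.  35.]
scene [299 177  17  47 674] [503.  11.  11.] [555.  60. 210.]
scene [ 251  181   26   56 1063] [ 419. -105.   10.] [487. -38. 240.]
scene [369 184  12  13  32] [641. 239.  10.] [651. 304.  28.]
scene [385 196  13  13  32] [714. 234.  10.] [723. 294.  26.]
scene [ 321  207   68   87 3489] [677. -94.  10.] [812.  91. 239.]
scene [ 220  261   47   44 1595] [ 455. -333.   10.] [ 594. -192.   37.]
scene [153 291  38  23 114] [ 339. -450.   10.] [ 471. -427.   28.]
scene [260 301  20  21 336] [ 619. -316.   10.] [ 677. -258.   38.]
scene [305 319  42  55 351] [ 820. -348.   10.] [ 850. -196.   65.]
scene [204 326  22  25 205] [ 564. -450.   11.] [ 620. -425. 
[... 265 characters left out ...]
423.   29.]
side [ 365  191   46   73 2040] [ 414. -330.   11.] [581. -27. 240.]
side [ 123  206  113  110 5645] [792. 150.  10.] [850. 450. 156.]
side [ 322  211   20   63 1085] [501.  22.  10.] [552.  73. 209.]
side [217 276  19  18  86] [713. 238.  10.] [722. 300.  27.]
side [234 290  19  18  89] [640. 246.  10.] [651. 307.  27.]
side [256 301  25  25 166] [556. 231.  10.] [565. 312.  34.]
side [284 321  24  28 171] [462. 236.  10.] [471. 317.  34.]
side [187 338  21  22 217] [600. 424.  10.] [660. 450.  44.]
side [314 342  16  23  78] [383. 248.  10.] [388. 307.  27.]
side [340 358  16  25  80] [310. 245.  10.] [316. 305.  27.]
side [249 385  23  15 241] [400. 422.  41.] [450. 450.  49.]
```

View pics/top.png

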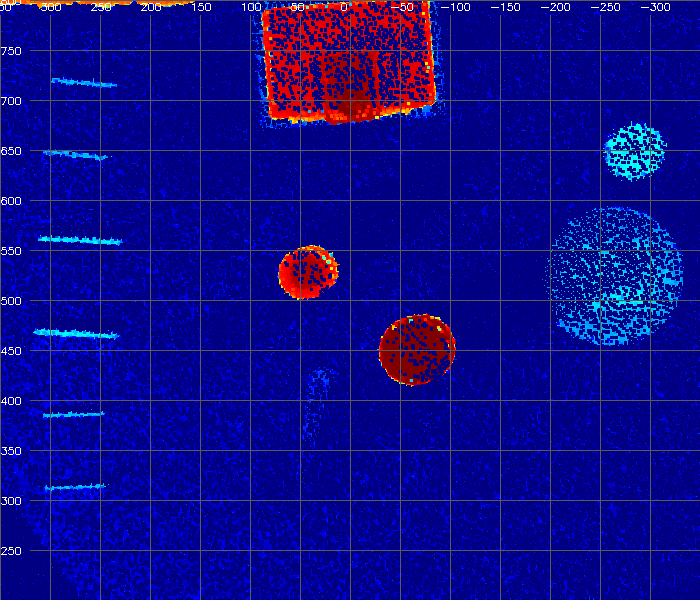

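View pics/crop1.png

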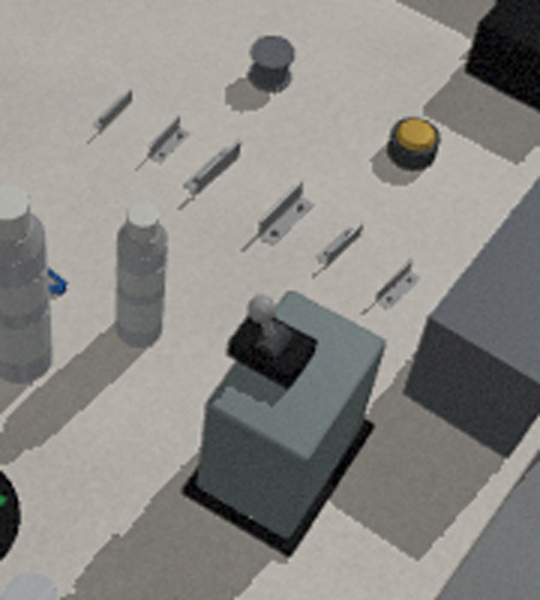

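Top map: the slim can (52 mm wide) is at about (528,42), and the bigger one (72 mm wide) at (450,-68). The middle rails at x≈467 and x≈560 are 80 mm long, 35 mm high in the depth data and 90 mm apart, so they are the largest pair. The outer pairs are about 60 mm long.

The crop confirms the smaller can at crop (140,280) and the largest rails at (212,170)/(283,215).

Plan: approach from the robot side with the tool tilted 45°. The open jaws straddle the low part of the can, and the -y finger's pad slides it in +y. Now fits and the first move target.

```bash
cat >> h.py <<'E'
def pose(tip,az,tilt,L=191):
    """tip world position of finger-tip centre; az=azimuth (deg) of forward f; tilt from vertical"""
    c,s=np.cos(np.radians(az)),np.sin(np.radians(az)); t=np.radians(tilt)
    f=np.array([c,s,0]); x=np.array([s,-c,0]); y=f*np.sin(t)+np.array([0,0,-np.cos(t)])
    return np.array(tip)-L*y, np.stack([x,y,np.cross(x,y)],1)
def inc(p,Rt,cur=None):
    if cur is None:
        s=env.state(); cur=(np.array(s["ee_pos"]),R.from_euler('xyz',s["ee_rot"],degrees=True).as_matrix())
    d=cur[1].T@(np.array(p)-cur[0]); w=R.from_matrix(cur[1].T@Rt).as_rotvec()
    print("turn",w.round(3),"shift",d.round(1),"dist",np.linalg.norm(d).round(),"deg",np.degrees(np.linalg.norm(w)).round(1)); return (np.array(p),Rt)
E
python3 - <<'E'
from h import *
from scipy.optimize import least_squares
for n in("scene","side"):
    P=np.load(n+"P.npy").reshape(-1,3)
    def box(x0,x1,y0,y1,z0,z1): return P[(P[:,0]>x0)&(P[:,0]<x1)&(P[:,1]>y0)&(P[:,1]<y1)&(P[:,2]>z0)&(P[:,2]<z1)]
    for nm,b,r in(("can",(480,580,-10,90,15,150),26),("big",(400,500,-130,-15,15,180),None)):
        Q=box(*b)
        g=lambda p:np.hypot(Q[:,0]-p[0],Q[:,1]-p[1])-(r or p[2])
        print(n,nm,least_squares(g,[Q[:,0].mean(),Q[:,1].mean(),35],loss='soft_l1').x.round(1))
    for x in(467,560):
        Q=box(x-15,x+15,215,330,12,40); k=np.polyfit(Q[:,1],Q[:,0],1); print(n,"rail",k.round(3),np.polyval(k,272).round(1),np.percentile(Q[:,1],[2,98]).round(1),np.percentile(Q[:,2],98))
    Q=box(660,830,-120,120,150,186); print(n,"fan top",cv2.minAreaRect(Q[Q[:,2]>172][:,:2].astype(np.float32)))
    for z in range(185,250,8):
        Q=box(660,830,-120,120,z,z+8)
        if len(Q)>2: print(n,z,len(Q),np.median(Q,0).round(),Q.min(0).round(),Q.max(0).round())
p=inc(*pose((330,0,300),-12,0,)); inc(*pose((330,150,300),-12,0),p)
E
```

```text
scene can [527.3  41.1  35. ]
scene big [449.6 -68.7  34.2]
scene rail [6.30000e-02 4.50486e+02] 467.7 [234.  307.5] 33.9593022788535
scene rail [5.70000e-02 5.45985e+02] 561.5 [228.8 306.1] 33.67444032574388
scene fan top ((742.0776977539062, -1.2746963500976562), (113.36605072021484, 162.6852264404297), 3.7227368354797363)
scene 185 55 [723. -26. 188.] [681. -73. 185.] [790.  68. 193.]
scene 193 64 [723. -23. 199.] [677. -32. 193.] [750.  22. 201.]
scene 201 246 [724.  -9. 204.] [679. -32. 201.] [750.  22. 209.]
scene 209 69 [716.  -6. 212.] [696. -19. 209.] [743.  13. 217.]
scene 217 7 [710.  -5. 220.] [707. -10. 217.] [719.   5. 225.]
scene 225 8 [707.  -7. 227.] [703.  -9. 226.] [709.  -2. 232.]
scene 233 3 [702. -12. 236.] [699. -13. 235.] [707. -10. 239.]
scene 241 23 [701. -12. 246.] [686. -18. 241.] [710.   6. 249.]
scene 249 41 [699.  -6. 253.] [688. -15. 249.] [709.   4. 256.]
side can [528.6  43.9  35. ]
side big [450.9 -65.8  34.4]
side rail [5.30000e-02 4.51243e+02] 465.7 [240.1 315.2] 33.379340030815825
side rail [4.80000e-02 5.46474e+02] 559.6 [234.2 310.4] 33.30992957136615
side fan top ((738.99609375, 4.7874908447265625), (118.59785461425781, 160.9661865234375), 4.063056945800781)
side 185 70 [694.  24. 189.] [676. -58. 185.] [773.  58. 193.]
side 193 67 [698.  24. 198.] [676. -22. 193.] [744.  30. 201.]
side 201 242 [702.   8. 205.] [676. -26. 201.] [748.  30. 209.]
side 209 51 [708.   7. 214.] [700. -14. 209.] [731.  29. 217.]
side 217 9 [704.   4. 222.] [702.  -2. 219.] [711.   7. 225.]
side 225 4 [704.   4. 228.] [701.   2. 227.] [708.   6. 230.]
side 233 6 [692.   9. 239.] [687.   5. 236.] [700.  11. 240.]
side 241 21 [688.   7. 245.] [685.  -3. 241.] [701.  13. 249.]
side 249 45 [695.   4. 253.] [685. -10. 249.] [707.  14. 257.]
turn [ 0.     0.472 -0.002] shift [-489.3  -86.2  318.7] dist 590.0 deg 27.1
turn [0. 0. 0.] shift [-146.7    0.   -31.2] dist 150.0 deg 0.0
```

>>> carry_out(increments=[[[0,0.12,0],[-44,-16,49],0],[[0,0.2,0],[-75,-27,84],0],[[0,0.25,0],[-106,-38,120],0],[[0,0.3,0],[-137,-48,155],0],[[0,0.35,0],[-168,-60,190],0],[[0,0.4,0],[-200,-70,225],0],[[0,0.45,0],[-232,-76,250],0],[[0,0.47,0],[-270,-80,260],0],[[0,0.47,0],[-310,-84,270],0],[[0,0.47,0],[-345,-86,280],0]])

```text
time_s: 0.93
ee_pos: [325.9, -193.0, 486.3]
ee_rot: [-90.0, 0.0, -101.9]
force: [1.2, 0.5, 0.0]
gripper_width: 91.1
```

```bash
python3 - <<'E'
from h import *
s=env.state(); print(s["time_s"],s["ee_pos"],s["ee_rot"],s["qpos"].round(1))
a=np.array([np.cos(np.radians(12)),-np.sin(np.radians(12))])
p=inc(*pose((330,120,300),-12,0)) 
q=pose((541,59,22),-12,45); y=q[1][:,1]
r=inc(q[0]-130*y,q[1],p); print(r[0]); r=inc(q[0],q[1],r); print(r[0])
E
```

```text
0.9333 [ 325.92349968 -193.01552875  486.25235303] [-8.99780292e+01  1.12656313e-02 -1.01887281e+02] [-32.4  -2.6 103.1   0.   79.5  69.5]
turn [-0.     0.002 -0.   ] shift [-307.1   -4.7  -60.5] dist 313.0 deg 0.1
turn [0.785 0.    0.   ] shift [ 15.8 242.   -7.9] dist 243.0 deg 45.0
[318.97880872 106.19206104 248.98127676]
turn [0. 0. 0.] shift [ -0. 130.   0.] dist 130.0 deg 0.0
[408.89393292  87.08001139 157.05739521]
```

>>> carry_out(increments=[[[0,0,0],[-40,0,-7],0],[[0,0,0],[-80,0,-15],0],[[0,0,0],[-120,-1,-23],0],[[0,0,0],[-160,-2,-31],0],[[0,0,0],[-200,-3,-39],0],[[0,0,0],[-240,-4,-47],0],[[0,0,0],[-275,-4,-54],0],[[0,0,0],[-300,-5,-60],0],[[0,0,0],[-307,-5,-60],0],[[0,0,0],[-307,-5,-60],0]])

```text
time_s: 1.77
ee_pos: [330.1, 119.2, 490.8]
ee_rot: [-90.0, -0.0, -101.6]
force: [-0.1, 0.2, -0.3]
gripper_width: 91.2
```

>>> carry_out(increments=[[[0.12,0,0],[2,30,-2],0],[[0.24,0,0],[4,60,-3],0],[[0.36,0,0],[6,90,-4],0],[[0.48,0,0],[8,120,-5],0],[[0.6,0,0],[10,155,-6],0],[[0.7,0,0],[13,190,-7],0],[[0.785,0,0],[16,225,-8],0],[[0.785,0,0],[16,242,-8],0],[[0.785,0,0],[16,242,-8],0],[[0.785,0,0],[16,242,-8],0]])

```text
time_s: 2.6
ee_pos: [328.9, 16.2, 342.0]
ee_rot: [-47.3, 1.1, -100.5]
force: [-0.1, -0.6, 1.2]
gripper_width: 90.9
```

```bash
python3 - <<'E'
from h import *
s=env.state(); print(s["time_s"],s["ee_pos"],s["ee_rot"],s["qpos"].round(1),s["force"].round(1))
q=pose((541,59,22),-12,45); inc(*q)
im,P,K,C=grab("wrist"); cv2.imwrite("pics/w1.png",im); np.save("wP.npy",P)
g=grab("scene")[0]; cv2.imwrite("pics/s1.png",np.vstack([cv2.resize(g[90:310,180:440],(520,440)),cv2.resize(im,(520,325))])[:600] if 0 else cv2.resize(g[90:310,180:440],(709,600)))
P=P.reshape(-1,3); Q=P[(P[:,2]>15)&(P[:,2]<150)&(P[:,0]>480)&(P[:,0]<580)&(P[:,1]>0)&(P[:,1]<85)]
from scipy.optimize import least_squares
if len(Q)>50: print(len(Q),least_squares(lambda p:np.hypot(Q[:,0]-p[0],Q[:,1]-p[1])-26,[528,42],loss='soft_l1').x)
E
```

```text
2.6 [328.91345228  16.17889095 342.03569097] [ -47.25359774    1.11733135 -100.45745873] [  5.   -7.5 135.9 -45.   13.7 146.5] [-0.1 -0.6  1.2]
turn [ 0.04   0.006 -0.033] shift [-80.6 181.7 -78.3] dist 214.0 deg 3.0
2043 [527.16546178  42.53476934]
```

View pics/w1.png

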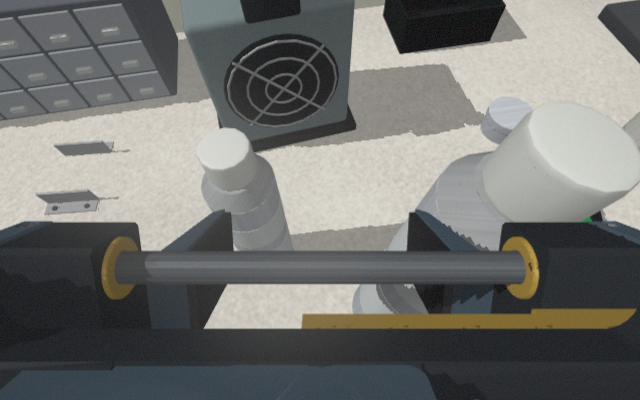

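View pics/s1.png

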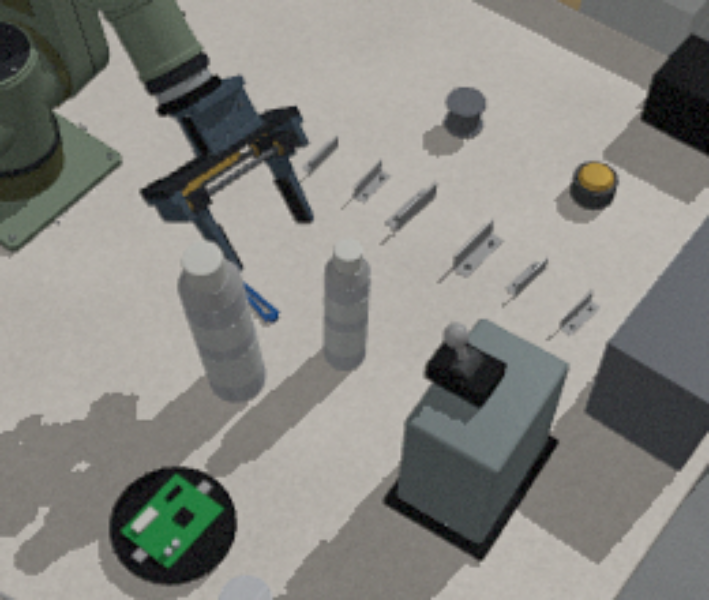

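The wrist picture shows the small can at (240,190) with the fan behind it and the large can close to the -y finger. The scene picture shows nothing displaced. This tilt sits near the arm's wrist singularity and the j6 limit, and the palm would overhang the can, so I'm changing the plan. I'll point the tool along +y, tilted 40°, pass between the big can and the fan, and push with the left finger. After that I'll push with both fingertips as a V. First I'll check the kinematics with a fitted model.

```bash
cat >> h.py <<'E'
def fk(q):
    q=np.radians(q); Y=lambda a:R.from_euler('y',a).as_matrix(); Z=lambda a:R.from_euler('z',a).as_matrix()
    A=Z(q[0])@Y(q[1]); p=np.array([0,0,98.])+A@[0,0,581]
    B=A@Y(q[2]); p=p+B@[0,0,412]; W=B@Z(q[3])@Y(q[4]); p=p+W@[0,0,114]
    T=W@Z(q[5])  # z=approach
    return p,np.stack([T[:,1],T[:,2],T[:,0]],1)
lo=np.array([-177.97,-48.28,12.27,-77.06,2.81,-146.56]); hi=np.array([177.97,115.42,149.76,257.06,150.46,146.56])
def ik(p,Rt,q0):
    from scipy.optimize import least_squares
    def e(q):
        a,b=fk(q); return np.r_[(a-p)/100,R.from_matrix(b.T@Rt).as_rotvec()]
    s=least_squares(e,np.clip(q0,lo+.1,hi-.1),bounds=(lo,hi)); return s.x.round(1),round(s.cost,5)
E
python3 - <<'E'
from h import *
s=env.state(); Rm=R.from_euler('xyz',s["ee_rot"],degrees=True).as_matrix()
for q in([-76.089,18.312,89.639,0,72.044,-1.146],s["qpos"]):
    p,T=fk(q); print(p.round(),T.round(2).tolist())
print(Rm.round(2).tolist(),s["ee_pos"].round())
for nm,c,az,t in(("up0",(582,-1,272),95,40),("s1",(582,-1,22),95,40),("s1e",(573,100,22),95,40),("V0",(523,110,22),92,40),("V1",(515,236,22),92,40),("tog",(690,-2,230),0,0),("tog2",(755,2,230),0,0),("tog90",(690,-2,230),90,0),("tog290",(755,2,230),90,0)):
    for fl in(1,-1):
        P,T=pose(c,az,t); T=T*np.array([fl,1,fl])
        b=min((ik(P,T,[-10,15,90,a,60,d]) for a in(0,90,180) for d in(-90,0,90)),key=lambda r:r[1]); print(nm,fl,P.round(),b)
E
```

```text
[ 138. -558.  409.] [[0.97, 0.0, -0.26], [0.26, -0.0, 0.97], [-0.0, -1.0, -0.0]]
[323.  10. 335.] [[0.72, 0.67, 0.18], [-0.15, -0.11, 0.98], [0.68, -0.73, 0.02]]
[[-0.18, 0.67, 0.72], [-0.98, -0.11, -0.15], [-0.02, -0.73, 0.68]] [329.  17. 342.]
up0 1 [ 593. -123.  418.] (array([-18.1,  24.1,  83.2,  36.2,  90.7,  61.4]), np.float64(0.0))
up0 -1 [ 593. -123.  418.] (array([ -18.1,   24.1,   83.2,   36.2,   90.7, -118.6]), np.float64(0.0))
s1 1 [ 593. -123.  168.] (array([-18.1,  37.4, 100.2,  40. ,  66.7,  42.5]), np.float64(0.0))
s1 -1 [ 593. -123.  168.] (array([ -18.1,   37.4,  100.2,   40. ,   66.7, -137.5]), np.float64(0.0))
s1e 1 [584. -22. 168.] (array([ -9.2,  35.2, 105.2,  45.6,  60.7,  45.2]), np.float64(0.0))
s1e -1 [584. -22. 168.] (array([  -9.2,   35.2,  105.2,   45.6,   60.7, -134.8]), np.float64(0.0))
V0 1 [527. -13. 168.] (array([ -9.2,  31.3, 113.9,  49.5,  56.1,  42.3]), np.float64(0.0))
V0 -1 [527. -13. 168.] (array([  -9.2,   31.3,  113.9,   49.5,   56.1, -137.7]), np.float64(0.0))
V1 1 [519. 113. 168.] (array([  4.4,  30.5, 115.8,  57.9,  49.3,  47. ]), np.float64(0.0))
V1 -1 [519. 113. 168.] (array([   4.4,   30.5,  115.8,   57.9,   49.3, -133. ]), np.float64(0.0))
tog 1 [690.  -2. 421.] (array([ -2.7,  28.3,  72.8,  12. ,  75. , 146.6]), np.float64(0.14543))
tog -1 [690.  -2. 421.] (array([-0.2, 29.3, 70.5, -0. , 80.2, -0.2]), np.float64(0.0))
tog2 1 [755.   2. 421.] (array([   2. ,   35.4,   60.2,   -8.9,   81.1, -146.6]), np.float64(0.15587))
tog2 -1 [755.   2. 421.] (array([ 0.2, 36.3, 58. , -0. , 85.7,  0.2]), np.float64(0.0))
tog90 1 [690.  -2. 421.] (array([-0.2, 29.3, 70.5,  0. , 80.2, 89.8]), np.float64(0.0))
tog90 -1 [690.  -2. 421.] (array([ -0.2,  29.3,  70.5,  -0. ,  80.2, -90.2]), np.float64(0.0))
tog290 1 [755.   2. 421.] (array([ 0.2, 36.3, 58. ,  0. , 85.7, 90.2]), np.float64(0.0))
tog290 -1 [755.   2. 421.] (array([  0.2,  36.3,  58. ,   0. ,  85.7, -89.8]), np.float64(0.0))
```

```bash
python3 - <<'E'
from h import *
p=inc(*pose((340,0,305),-10,5)); p=inc(*pose((450,-60,310),45,0),p); p=inc(*pose((582,-1,300),95,40),p)
p=inc(*pose((582,-1,22),95,40),p)
E
```

```text
turn [-0.658 -0.014 -0.016] shift [  11.9 -114.7  102.1] dist 154.0 deg 37.7
turn [-0.08  -0.959  0.042] shift [ 40.    6.1 135.4] dist 141.0 deg 55.2
turn [ 0.653 -0.836  0.304] shift [145.7  54.7  56.1] dist 165.0 deg 63.2
turn [0. 0. 0.] shift [   0.   213.  -178.7] dist 278.0 deg 0.0
```

>>> carry_out(increments=[[[0,0,0],[4,-40,35],0],[[-0.1,0,0],[8,-70,60],0],[[-0.22,0,0],[10,-95,80],0],[[-0.34,0,0],[12,-110,98],0],[[-0.46,0,0],[12,-115,102],0],[[-0.58,0,0],[12,-115,102],0],[[-0.658,-0.014,-0.016],[12,-115,102],0],[[-0.658,-0.014,-0.016],[12,-115,102],0],[[-0.658,-0.014,-0.016],[12,-115,102],0]])

```text
time_s: 3.45
ee_pos: [324.8, 3.9, 496.0]
ee_rot: [-85.1, 0.0, -99.8]
force: [0.8, 0.5, 0.4]
gripper_width: 91.2
```

>>> carry_out(increments=[[[-0.01,-0.12,0.005],[5,1,17],0],[[-0.02,-0.24,0.01],[10,2,34],0],[[-0.03,-0.36,0.015],[15,3,51],0],[[-0.04,-0.48,0.02],[20,3,68],0],[[-0.05,-0.6,0.025],[25,4,85],0],[[-0.06,-0.72,0.03],[30,5,102],0],[[-0.07,-0.84,0.035],[35,6,119],0],[[-0.08,-0.96,0.04],[40,6,135],0],[[-0.08,-0.96,0.04],[40,6,135],0],[[-0.08,-0.96,0.04],[40,6,135],0]])

```text
time_s: 4.28
ee_pos: [450.1, -58.7, 500.8]
ee_rot: [-90.0, -0.1, -44.9]
force: [-0.1, -0.6, 0.9]
gripper_width: 91.2
```

```bash
python3 - <<'E'
from h import *
s=env.state(); print(s["time_s"],s["ee_pos"],s["ee_rot"],s["qpos"].round(1),s["force"].round(1))
p=inc(*pose((582,-1,300),95,40))
E
```

```text
4.2833 [450.06731211 -58.66753551 500.77386458] [-89.96729063  -0.1265736  -44.93559274] [-8.9  4.3 94.  -0.  81.6 36.1] [-0.1 -0.6  0.9]
turn [ 0.653 -0.834  0.306] shift [146.5  54.8  55. ] dist 166.0 deg 63.2
```

>>> carry_out(increments=[[[0.07,-0.09,0.03],[15,5,6],0],[[0.14,-0.18,0.066],[31,11,11],0],[[0.21,-0.27,0.1],[47,17,17],0],[[0.28,-0.36,0.13],[63,23,23],0],[[0.35,-0.45,0.165],[79,29,29],0],[[0.42,-0.54,0.2],[95,35,35],0],[[0.49,-0.63,0.23],[111,41,41],0],[[0.56,-0.72,0.26],[127,47,47],0],[[0.62,-0.79,0.29],[140,52,52],0],[[0.653,-0.834,0.306],[146.5,55,55],0]])

```text
time_s: 5.12
ee_pos: [593.0, -123.4, 445.5]
ee_rot: [-49.9, 0.1, 5.1]
force: [0.8, -0.8, -1.0]
gripper_width: 91.1
```

```bash
python3 - <<'E'
from h import *
s=env.state(); print(s["time_s"],s["ee_pos"],s["ee_rot"],s["qpos"].round(1),s["force"].round(1))
p=inc(*pose((582,-1,60),95,40));p=inc(*pose((582,-1,22),95,40),p)
im,P,K,C=grab("side"); cv2.imwrite("pics/d1.png",cv2.resize(im[120:320,200:480],(800,571)))
E
```

```text
5.1167 [ 593.00387273 -123.39153108  445.52766787] [-49.86879055   0.07058519   5.10729849] [-20.8  24.   80.   35.6  95.2 -28.7] [ 0.8 -0.8 -1. ]
turn [-0.002  0.001 -0.002] shift [   0.   183.  -154.1] dist 239.0 deg 0.2
turn [0. 0. 0.] shift [  0.   29.1 -24.4] dist 38.0 deg 0.0
```

View pics/d1.png

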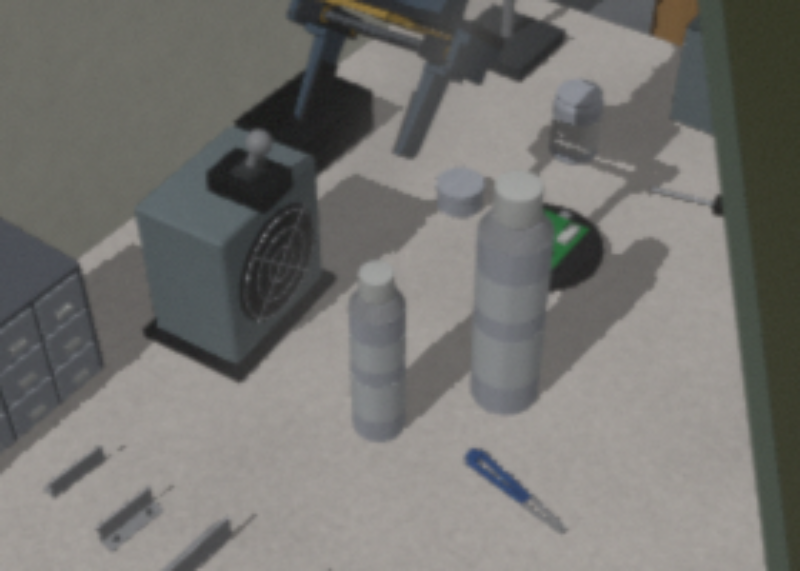

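The side view shows the open gripper behind and above the gap, with both cans and the fan untouched. Descending now.

>>> carry_out(increments=[[[0,0,0],[0,23,-19],0],[[0,0,0],[0,46,-39],0],[[0,0,0],[0,69,-58],0],[[0,0,0],[0,92,-77],0],[[0,0,0],[0,110,-92],0],[[0,0,0],[0,110,-92],0]])

```text
time_s: 5.67
ee_pos: [590.5, -121.9, 299.2]
ee_rot: [-49.9, 0.6, 5.0]
force: [-1.2, 0.7, -0.1]
gripper_width: 91.7
```

>>> carry_out(increments=[[[0,0,0],[0,15,-13],0],[[0,0,0],[0,30,-25],0],[[0,0,0],[0,45,-38],0],[[0,0,0],[0,60,-50],0],[[0,0,0],[0,73,-62],0],[[0,0,0],[0,73,-62],0]])

```text
time_s: 6.17
ee_pos: [591.7, -123.1, 206.5]
ee_rot: [-50.0, 0.2, 5.0]
force: [-0.5, -0.4, -0.4]
gripper_width: 91.1
```

>>> carry_out(increments=[[[0,0,0],[0,8,-7],0],[[0,0,0],[0,16,-13],0],[[0,0,0],[0,24,-20],0],[[0,0,0],[0,28,-23],0],[[0,0,0],[0,28,-23],0]])

```text
time_s: 6.58
ee_pos: [592.1, -123.2, 170.3]
ee_rot: [-50.0, 0.1, 5.1]
force: [0.6, 1.1, 1.2]
gripper_width: 91.0
```

```bash
python3 - <<'E'
from h import *
s=env.state(); print(s["time_s"],s["ee_pos"],s["ee_rot"],s["force"].round(1))
y=R.from_euler('xyz',s["ee_rot"],degrees=True).as_matrix()[:,1]; print("tip",s["ee_pos"]+191*y)
p=inc(*pose((582,-1,22),95,40)); p=inc(*pose((573,100,22),95,40),p)
im,P,K,C=grab("side"); g=grab("scene")[0]
cv2.imwrite("pics/d2.png",np.hstack([cv2.resize(im[160:300,260:420],(400,350)),cv2.resize(g[140:300,230:410],(400,350))]))
E
```

```text
6.5833 [ 592.08890599 -123.2452982   170.269423  ] [-49.97440343   0.1201976    5.08097051] [0.6 1.1 1.2]
tip [580.90434025  -0.91737255  24.01011871]
turn [-0.    -0.    -0.003] shift [ 0.6  1.4 -1.3] dist 2.0 deg 0.1
turn [0. 0. 0.] shift [-0.2 65.2 77.7] dist 101.0 deg 0.0
```

View pics/d2.png

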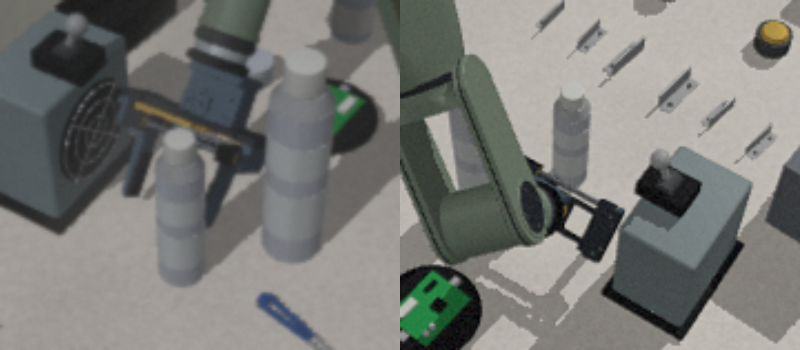

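The gripper sits between the fan and the big can with clearance, and the left fingertip is behind the small can. Now a slow push along the finger-forward direction.

>>> carry_out(increments=[[[0,0,0],[0,2.6,3.1],0],[[0,0,0],[0,5.1,6.1],0],[[0,0,0],[0,7.7,9.2],0],[[0,0,0],[0,10.3,12.3],0],[[0,0,0],[0,12.9,15.3],0],[[0,0,0],[0,15.4,18.4],0],[[0,0,0],[0,18,21.4],0],[[0,0,0],[0,20.6,24.5],0],[[0,0,0],[0,23.1,27.6],0],[[0,0,0],[0,25.7,30.6],0]])

```text
time_s: 7.52
ee_pos: [588.8, -83.2, 171.4]
ee_rot: [-50.0, 0.0, 5.1]
force: [0.0, -3.0, 1.7]
gripper_width: 91.1
```

```bash
cat >> h.py <<'E'
def can(y0,cam="side"):
    from scipy.optimize import least_squares
    s=env.state(); y=R.from_euler('xyz',s["ee_rot"],degrees=True).as_matrix()[:,1]; print(s["time_s"],"tip",(s["ee_pos"]+191*y).round(1),s["force"].round(1),s["gripper_width"].round(1))
    im,P,K,C=grab(cam); P=P.reshape(-1,3)
    for z0,z1,r in((65,110,26),(110,155,26),(183,200,16.5)):
        Q=P[(P[:,2]>z0)&(P[:,2]<z1)&(abs(P[:,0]-522)<45)&(abs(P[:,1]-y0)<45)]
        if len(Q)>20: print(z0,len(Q),least_squares(lambda p:np.hypot(Q[:,0]-p[0],Q[:,1]-p[1])-r,[Q[:,0].mean(),Q[:,1].mean()],loss='soft_l1').x.round(1))
    return im
E
python3 - <<'E'
from h import *
can(65)
E
```

```text
Traceback (most recent call last):
  File "h.py", line 41, in can
    s=env.state(); y=R.from_euler('xyz',s["ee_rot"],degrees=True).as_matrix()[:,1]; print(s["time_s"],"tip",(s["ee_pos"]+191*y).round(1),s["force"].round(1),s["gripper_width"].round(1))
                                                                                                                                                             ^^^^^^^^^^^^^^^^^^^^^^^^
AttributeError: 'float' object has no attribute 'round'
```

```bash
sed -i 's/s\["gripper_width"\].round(1)/s["gripper_width"]/' h.py; python3 - <<'E'
from h import *
im=can(65); can(65,"scene")
E
```

```text
7.5167 tip [577.9  39.   25. ] [ 0.  -3.   1.7] 91.14837844523026
65 222 [525.1  73.7]
110 238 [525.2  74. ]
183 65 [525.6  73.3]
7.5667 tip [577.7  39.8  25.1] [ 0.2 -2.2  2.4] 91.71699481853781
65 130 [523.6  72. ]
110 148 [523.5  72.5]
183 38 [523.1  72.7]
```

>>> carry_out(increments=[[[0,0,0],[0,2.6,3.1],0],[[0,0,0],[0,6,7.4],0],[[0,0,0],[0,10,12],0],[[0,0,0],[0,14,16.8],0],[[0,0,0],[0,18,21.6],0],[[0,0,0],[0,22,26.4],0],[[0,0,0],[0,26,31.2],0],[[0,0,0],[0,30,36],0],[[0,0,0],[0,34,41],0],[[0,0,0],[0,37,44.5],0]])

```text
time_s: 8.45
ee_pos: [583.6, -25.0, 171.5]
ee_rot: [-50.0, 0.0, 5.1]
force: [1.4, -2.2, 1.3]
gripper_width: 90.8
```

```bash
python3 - <<'E'
from h import *
im=can(130); can(130,"scene")
E
```

```text
8.45 tip [572.6  97.2  25.2] [ 1.4 -2.2  1.3] 90.78565897095649
65 226 [517.3 131.7]
110 247 [517.2 131.6]
183 63 [517.4 131.5]
8.5 tip [572.3  97.9  25.3] [ 0.2 -2.1  0.5] 91.16570503894329
65 131 [515.9 130.3]
110 144 [515.6 130.2]
183 36 [515.7 130.7]
```

>>> carry_out(increments=[[[0,0,0],[0,-5,-6],0],[[0,0,0],[-5,-5,-6],0],[[0,0,0],[-5,-3,-3.6],0],[[0,0,0],[-5,0,0],0],[[0,0,0],[-4.8,3,3.6],0],[[0,0,0],[-4.6,7,8.3],0],[[0,0,0],[-4.3,11,13.1],0],[[0,0,0],[-4,15,18],0],[[0,0,0],[-3.6,19,22.6],0],[[0,0,0],[-3.3,23,27.4],0]])

```text
time_s: 9.38
ee_pos: [577.2, 10.2, 171.5]
ee_rot: [-50.0, 0.0, 5.1]
force: [0.6, -2.4, 0.4]
gripper_width: 91.5
```

>>> carry_out(increments=[[[0,0,0],[0.3,4,4.8],0],[[0,0,0],[0.6,8,9.6],0],[[0,0,0],[0.9,12,14.3],0],[[0,0,0],[0.9,12,14.3],0]])

```text
time_s: 9.72
ee_pos: [576.3, 29.3, 171.6]
ee_rot: [-50.0, 0.0, 5.1]
force: [0.5, -0.6, -0.1]
gripper_width: 91.3
```

```bash
python3 - <<'E'
from h import *
im=can(180); can(180,"scene")
E
```

```text
9.7167 tip [565.2 151.7  25.4] [ 0.5 -0.6 -0.1] 91.26329463080525
65 241 [515.9 187.3]
110 257 [516.  187.7]
183 64 [515.9 187.8]
9.7667 tip [565.3 151.2  25.3] [ 0.4 -0.   0.5] 91.31845637916516
65 139 [515.3 184.3]
110 141 [515.1 184.6]
183 40 [514.4 185.4]
```

```bash
python3 - <<'E'
from h import *
p=inc(*pose((565,120,25),95,40)); p=inc(*pose((516,128,25),91,40),p);p=inc(*pose((514,241,25),91,40),p)
E
```

```text
turn [-0.     0.001 -0.002] shift [ -3.4 -19.6 -23.7] dist 31.0 deg 0.1
turn [ 0.     0.053 -0.045] shift [-56.7   8.1   9.6] dist 58.0 deg 4.0
turn [0. 0. 0.] shift [-0.  72.6 86.6] dist 113.0 deg 0.0
```

>>> carry_out(increments=[[[0,0,0],[-1,-10,-12],0],[[0,0,0],[-3,-20,-24],0],[[0,0,0],[-3,-20,-24],0.6],[[0,0.02,-0.02],[-20,-18,-21],0.6],[[0,0.04,-0.03],[-40,-15,-18],0.6],[[0,0.054,-0.047],[-60,-11.5,-14],0.6],[[0,0.054,-0.047],[-60,-11.5,-14],0.6],[[0,0.054,-0.047],[-60,-11.5,-14],0.6],[[0,0.054,-0.047],[-60,-11.5,-14],0.6],[[0,0.054,-0.047],[-60,-11.5,-14],0.6]])

```text
time_s: 10.65
ee_pos: [519.7, 4.6, 171.6]
ee_rot: [-50.0, -0.2, 1.0]
force: [0.1, 0.3, -0.2]
gripper_width: 40.9
```

```bash
python3 - <<'E'
from h import *
im=can(186); can(186,"scene"); cv2.imwrite("pics/v1.png",cv2.resize(im[140:330,220:440],(694,600)))
p=inc(*pose((516,128,25),91,40));p=inc(*pose((514,241,25),91,40),p)
E
```

```text
10.65 tip [518.1 127.3  25.2] [ 0.1  0.3 -0.2] 40.854374156434886
65 231 [516. 187.]
110 254 [516.  187.2]
183 66 [516.3 186.8]
10.7 tip [517.9 127.2  25.2] [0.6 0.3 0.2] 37.48410389381057
65 133 [514.9 184.2]
110 147 [515.1 184.5]
183 41 [514.4 184.6]
turn [0.    0.001 0.002] shift [-1.2  0.5  0.5] dist 1.0 deg 0.1
turn [0. 0. 0.] shift [-0.  72.6 86.6] dist 113.0 deg 0.0
```

View pics/v1.png

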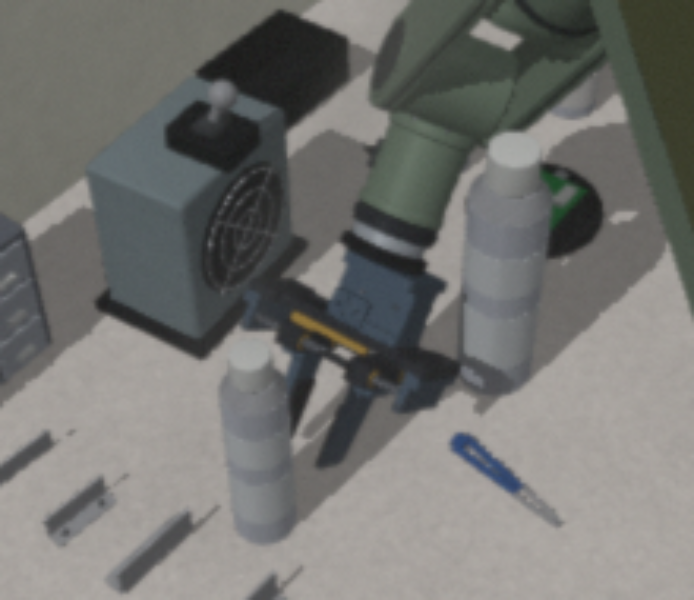

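The can (230–300, 350–540) stands upright, with the two fingertips behind it and the gripper clear of the big can. Now the V push.

>>> carry_out(increments=[[[0,0,0],[-1.5,5,6],0.6],[[0,0,0],[-2,9,10.7],0.6],[[0,0,0],[-2,12,14.3],0.6],[[0,0,0],[-2,15,18],0.6],[[0,0,0],[-2,18,21.5],0.6],[[0,0,0],[-2,21.5,25.6],0.6],[[0,0,0],[-2,25,30],0.6],[[0,0,0],[-2,29,34.5],0.6],[[0,0,0],[-2,33,39.3],0.6],[[0,0,0],[-2,37,44],0.6]])

```text
time_s: 11.58
ee_pos: [515.3, 62.7, 171.3]
ee_rot: [-50.0, -0.1, 1.0]
force: [-0.2, -1.9, 0.6]
gripper_width: 36.7
```

```bash
python3 - <<'E'
from h import *
im=can(215); can(215,"scene")
p=inc(*pose((513,241,25),91,40))
E
```

```text
11.5833 tip [513.4 185.4  24.9] [-0.2 -1.9  0.6] 36.728971476920044
65 246 [514.9 215.7]
110 266 [514.9 216. ]
183 69 [515.1 216. ]
11.6333 tip [513.  186.4  25.2] [1.2 0.  0.3] 36.50198056088505
65 129 [513.3 215.2]
110 144 [513.3 215.3]
183 40 [513.1 217.2]
turn [-0.     0.001  0.   ] shift [ 1.  35.5 42.2] dist 55.0 deg 0.1
```

>>> carry_out(increments=[[[0,0,0],[0,3,3.6],0.6],[[0,0,0],[0,7,8.3],0.6],[[0,0,0],[0,11,13.1],0.6],[[0,0,0],[0,15,17.9],0.6],[[0,0,0],[0,19,22.6],0.6],[[0,0,0],[0,23,27.4],0.6],[[0,0,0],[0,27,32.2],0.6],[[0,0,0],[0,31,37],0.6],[[0,0,0],[0,34,40.5],0.6],[[0,0,0],[0,36,42.9],0.6]])

```text
time_s: 12.52
ee_pos: [514.3, 118.8, 171.4]
ee_rot: [-50.0, -0.1, 1.0]
force: [-0.7, -2.9, 0.4]
gripper_width: 36.6
```

```bash
python3 - <<'E'
from h import *
im=can(271); g=can(271,"scene"); 
cv2.imwrite("pics/v2.png",np.hstack([cv2.resize(im[200:360,220:360],(394,450)),cv2.resize(g[100:230,260:374],(394,450))]))
E
```

```text
12.5167 tip [512.3 241.5  25.1] [-0.7 -2.9  0.4] 36.60101750134382
65 256 [513.4 272.2]
110 265 [513.3 272.9]
183 67 [513.6 273.8]
12.5667 tip [512.2 241.8  25.1] [ 0.3 -1.2 -0.3] 36.60909844380247
65 125 [512.2 270.4]
110 146 [512.2 271.3]
183 40 [511.9 272.2]
```

View pics/v2.png

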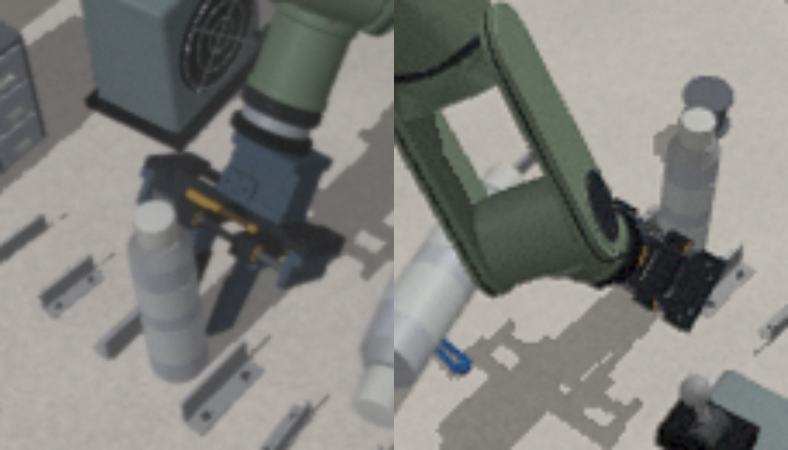

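The small can is between the rails at the middle, but the crops show the large can at the left edge tilted over. I need to see that before moving.

```bash
python3 - <<'E'
from h import *
im,P,K,C=grab("side"); g,P2,K2,C2=grab("scene")
cv2.imwrite("pics/b1.png",np.vstack([cv2.resize(im[150:400,200:640],(528,300)),cv2.resize(g[90:340,130:570],(528,300))]))
for n,p in(("side",P),("scene",P2)):
  for z0 in range(8,270,20):
    m=(p[...,2]>z0)&(p[...,2]<z0+20)&(p[...,0]>330)&(p[...,0]<500)&(p[...,1]>-160)&(p[...,1]<200)
    if m.sum()>5: Q=p[m]; print(n,z0,m.sum(),np.percentile(Q[:,:2],3,0).round(),np.percentile(Q[:,:2],97,0).round())
print(env.state()["qpos"].round(1))
E
```

```text
side 8 20 [403.  23.] [431.  40.]
side 28 44 [332. -37.] [374. 195.]
side 48 585 [331. -33.] [396. 192.]
side 68 882 [332. -33.] [435. 171.]
side 88 116 [427. 138.] [473. 198.]
side 108 200 [426. 142.] [494. 198.]
side 128 370 [427. 107.] [498. 197.]
side 148 213 [465. 113.] [498. 169.]
side 168 204 [466. 103.] [498. 162.]
side 188 138 [480.  90.] [498. 147.]
side 208 159 [482.  74.] [499. 128.]
side 228 170 [467.  32.] [499. 107.]
side 248 220 [455.  32.] [499.  90.]
side 268 229 [442.  23.] [499.  78.]
scene 8 56 [340. -49.] [431.  40.]
scene 28 146 [335. -50.] [394.  91.]
scene 48 353 [332. -46.] [391.  96.]
scene 68 284 [333. -42.] [375.  92.]
scene 268 39 [450. -42.] [500.  33.]
[  1.5  31.5 115.3  57.2  49.9 -44.3]
```

View pics/b1.png

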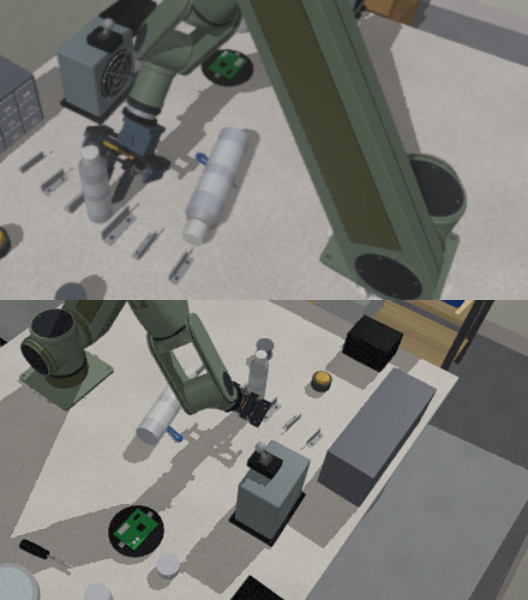

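The large look-alike can is now lying on its side, from about (370,-45) to y≈200, with the tweezers at its edge. The arm's wrist or forearm must have knocked it during the V push, and that can't be undone by reset. I'll retreat, finish the toggle, then see what can properly be mended.

```bash
python3 - <<'E'
from h import *
p=inc(*pose((513,195,25),91,40)); p=inc(*pose((513,195,320),91,40),p); p=inc(*pose((650,0,300),90,0),p); print("--");p=inc(*pose((650,0,228),90,0),p)
E
```

```text
turn [0.    0.001 0.001] shift [  0.1 -29.6 -35.1] dist 46.0 deg 0.1
turn [0. 0. 0.] shift [   0.  -226.   189.6] dist 295.0 deg 0.0
turn [-0.698  0.017 -0.006] shift [133.6 -66.9 -41.3] dist 155.0 deg 40.0
--
turn [0. 0. 0.] shift [ 0. 72.  0.] dist 72.0 deg 0.0
```

>>> carry_out(increments=[[[0,0,0],[0,-6,-7],0.6],[[0,0,0],[0,-18,-21],0.6],[[0,0,0],[0,-30,-35],0.6],[[0,0,0],[0,-45,-22],0.6],[[0,0,0],[0,-70,-1],0.6],[[0,0,0],[0,-100,24],0.6],[[0,0,0],[0,-130,49],0.6],[[0,0,0],[0,-160,74],0.6],[[0,0,0],[0,-190,100],1],[[0,0,0],[0,-220,125],1]])

```text
time_s: 13.55
ee_pos: [514.1, 71.8, 422.4]
ee_rot: [-50.0, -0.0, 0.9]
force: [0.7, 0.9, -0.1]
gripper_width: 25.9
```

>>> carry_out(increments=[[[0,0,0],[0,-18,15],1],[[0,0,0],[0,-36,30],1],[[-0.12,0,0],[22,-47,23],1],[[-0.24,0,0],[45,-58,16],1],[[-0.36,0,0],[68,-70,8],1],[[-0.48,0,0],[90,-82,0],1],[[-0.6,0.01,0],[113,-93,-6],1],[[-0.7,0.017,-0.006],[134,-103,-11],1],[[-0.7,0.017,-0.006],[134,-103,-11],1],[[-0.7,0.017,-0.006],[134,-103,-11],1]])

```text
time_s: 14.38
ee_pos: [650.5, -0.3, 491.3]
ee_rot: [-90.0, 0.1, -0.1]
force: [0.4, 1.1, -0.6]
gripper_width: 0.0
```

```bash
python3 - <<'E'
from h import *
im=can(271); g=can(271,"scene"); print(env.state()["ee_pos"],env.state()["qpos"].round(1))
p=inc(*pose((650,0,228),90,0))
im,P,K,C=grab("side"); np.save("sideP2.npy",P); cv2.imwrite("side2.png",im)
im,P2,K,C=grab("scene"); np.save("sceneP2.npy",P2); cv2.imwrite("scene2.png",im)
for n,p in(("side",P),("scene",P2)):
  m=(p[...,2]>30)&(p[...,2]<140)&(p[...,0]>320)&(p[...,0]<440)&(p[...,1]>-80)&(p[...,1]<260)
  Q=p[m]; 
  for y in range(-70,250,20):
    q=Q[(Q[:,1]>y)&(Q[:,1]<y+20)]
    if len(q)>8: print(n,y,len(q),np.percentile(q[:,0],[2,98]).round(),np.percentile(q[:,2],98).round(), q[q[:,2]>np.percentile(q[:,2],85)][:,0].mean().round())
  m=(p[...,2]>4)&(p[...,2]<14)&(p[...,0]>300)&(p[...,0]<470)&(p[...,1]>-20)&(p[...,1]<100); Q=p[m]
  print(n,"tweez",len(Q),Q.min(0).round(),Q.max(0).round())
E
```

```text
14.3833 tip [ 6.503e+02 -5.000e-01  3.003e+02] [ 0.4  1.1 -0.6] 0.02608807379614759
65 245 [513.6 271.4]
110 271 [513.7 271.4]
183 73 [514.  271.1]
14.4333 tip [ 6.495e+02 -3.000e-01  3.004e+02] [-0.3  0.2 -0.6] 0.7308209100695324
[ 6.49426792e+02 -1.18560329e-01  4.91681493e+02] [-1.  23.3 69.7 -0.  87.1 -1. ]
turn [ 0.001 -0.001 -0.001] shift [ 0.7 72.7  0.2] dist 73.0 deg 0.1
side tweez 241 [300. -19.   4.] [466.  99.  12.]
scene tweez 112 [301. -19.   4.] [468.  99.  12.]
```

```bash
python3 - <<'E'
from h import *
for n in("scene","side"):
    P=np.load(n+"P2.npy"); m=((P[...,2]>18)&(P[...,2]<240)&(P[...,0]>120)&(P[...,0]<670)&(P[...,1]>-350)&(P[...,1]<600)).astype(np.uint8)
    c,l,st,_=cv2.connectedComponentsWithStats(m)
    for i in range(1,c):
        if st[i,4]>15:
            Q=P[l==i]; print(n,st[i],Q.min(0).round(),Q.max(0).round(),Q.mean(0).round())
    if n=="side": # zoomed composite
        pass
a=cv2.imread("side2.png");b=cv2.imread("scene2.png")
# tweezers: blue pixels
for n,im in(("scene","scene2.png"),("side","side2.png"),("scene","scene.png"),("side","side.png")):
    P=np.load(n+("P2" if "2" in im else "P")+".npy"); I=cv2.imread(im).astype(int)
    m=(I[...,0]>I[...,2]+50)&(abs(P[...,2])<20)&(P[...,0]<650)&(P[...,0]>250)&(abs(P[...,1])<200)
    Q=P[m]; print(im,m.sum(),Q.mean(0).round(1),Q.min(0).round(),Q.max(0).round())
E
```

```text
scene [ 194  129   53   63 1269] [120. -95.  18.] [216. 181.  76.] [168.  19.  55.]
scene [390 149  17  15 195] [601. 415.  19.] [659. 484.  44.] [632. 443.  32.]
scene [369 184  12  11  17] [642. 243.  20.] [651. 299.  27.] [647. 274.  22.]
scene [ 220  261   47   43 1304] [ 456. -333.   18.] [ 593. -197.   39.] [ 526. -266.   24.]
scene [260 301  20  20 288] [ 620. -314.   21.] [ 670. -258.   39.] [ 647. -287.   32.]
side [353 179  16  14 171] [ 621. -310.   18.] [ 669. -251.   38.] [ 645. -277.   32.]
side [368 191  43  30 971] [ 456. -331.   18.] [ 596. -188.   38.] [ 521. -254.   24.]
side [ 256  270   37   63 1310] [486. 247.  18.] [564. 312. 209.] [504. 283. 123.]
side [ 437  280   40  106 2207] [120. -80.  18.] [214. 184.  75.] [155.  65.  61.]
side [234 290  19  17  50] [640. 245.  18.] [651. 307.  28.] [646. 277.  22.]
side [284 321  24  25 125] [461. 237.  18.] [472. 316.  34.] [466. 277.  27.]
side [180 338  28  27 539] [599. 424.  18.] [659. 483.  44.] [624. 455.  34.]
side [314 342  16  21  50] [384. 248.  18.] [389. 307.  26.] [386. 278.  23.]
side [340 358  16  23  52] [311. 245.  18.] [316. 305.  27.] [313. 277.  23.]
side [245 385  27  15 314] [400. 421.  41.] [451. 467.  49.] [429. 441.  45.]
scene2.png 62 [396.9  31.3   4.8] [361.  17.  -3.] [433.  42.  15.]
side2.png 64 [395.8  34.3   6.9] [362.  20.   0.] [429.  45.  12.]
scene.png 23 [420.   28.9   5.1] [402.  17.  -0.] [433.  38.  12.]
side.png 31 [402.   33.8   7. ] [367.  24.   3.] [429.  45.  12.]
```

The lying can has rolled toward the robot's pedestal (now x≈120–215), and the tweezers have not moved. Doing the toggle now.

>>> carry_out(increments=[[[0,0,0],[0,25,0],1],[[0,0,0],[0,50,0],1],[[0,0,0],[0,72,0],1],[[0,0,0],[0,72,0],1],[[0,0,0],[6,72,0],1],[[0,0,0],[14,72,0],1],[[0,0,0],[22,72,0],1],[[0,0,0],[28,72,0],1]])

```text
time_s: 15.25
ee_pos: [678.8, 0.1, 422.3]
ee_rot: [-90.1, -0.1, -0.0]
force: [-3.4, 0.9, 3.3]
gripper_width: 0.5
```

>>> carry_out(increments=[[[0,0,0],[4,0,0],1],[[0,0,0],[8,0,0],1],[[0,0,0],[12,0,0],1],[[0,0,0],[16,0,0],1],[[0,0,0],[20,0,0],1],[[0,0,0],[24,0,0.5],1]])

```text
time_s: 15.75
ee_pos: [702.6, 0.5, 420.1]
ee_rot: [-90.1, -0.1, -0.0]
force: [-2.2, -0.8, 1.0]
gripper_width: 0.1
```

```bash
cat > t.py <<'E'
from h import *
for n in("scene","side"):
    im,P,K,C=grab(n); cv2.imwrite(f"pics/t_{n}_{env.state()['time_s']:.1f}.png",im); P=P.reshape(-1,3)
    Q=P[(P[:,2]>18)&(P[:,2]<120)&(P[:,0]>100)&(P[:,0]<440)&(P[:,1]>-150)&(P[:,1]<220)]
    print(n,"big",len(Q),np.percentile(Q,[2,98],0).round().tolist())
    Q=P[(P[:,2]>215)&(P[:,2]<262)&(P[:,0]>670)&(P[:,0]<770)&(abs(P[:,1])<25)]
    for z in range(215,260,9):
        q=Q[(Q[:,2]>z)&(Q[:,2]<z+9)]
        if len(q)>2: print("  tog",z,len(q),q.min(0).round(),q.max(0).round(),np.median(q,0).round())
s=env.state(); print(s["time_s"],s["ee_pos"].round(1),s["force"].round(1),s["qpos"].round(1))
E
python3 t.py
```

```text
scene big 1307 [[118.0, -90.0, 23.0], [208.0, 168.0, 71.0]]
  tog 215 16 [701. -18. 215.] [723.  -3. 223.] [715.  -8. 217.]
  tog 224 4 [705. -20. 227.] [719.  -4. 232.] [712. -11. 228.]
  tog 233 19 [695. -20. 233.] [733.  14. 242.] [708. -17. 238.]
  tog 242 43 [695. -21. 242.] [740.   8. 251.] [724. -11. 247.]
  tog 251 61 [693. -21. 251.] [736.   8. 260.] [722.  -6. 255.]
side big 2233 [[105.0, -27.0, 31.0], [197.0, 181.0, 71.0]]
  tog 215 9 [706.  -9. 215.] [717.  16. 217.] [710.   7. 216.]
  tog 224 5 [699.   1. 228.] [711.  20. 233.] [700.  17. 231.]
  tog 233 32 [694. -12. 233.] [730.  20. 241.] [698.  12. 238.]
  tog 242 47 [693. -15. 242.] [732.  21. 251.] [698.  13. 245.]
  tog 251 49 [693. -14. 251.] [735.  21. 260.] [696.  11. 255.]
15.85 [7.029e+02 6.000e-01 4.198e+02] [ 0.8 -0.3 -0.8] [-0.9 29.8 69.  -0.1 81.  -0.8]
```

>>> carry_out(increments=[[[0,0,0],[3,0,0],1],[[0,0,0],[6,0,0.5],1],[[0,0,0],[9,0,0.5],1],[[0,0,0],[12,0,0.5],1],[[0,0,0],[12,0,0.5],1]])

```text
time_s: 16.27
ee_pos: [712.7, 1.1, 419.5]
ee_rot: [-90.1, 0.5, -0.0]
force: [-9.8, 0.1, 1.1]
gripper_width: 0.6
```

>>> carry_out(increments=[[[0,0,0],[1.5,0,0],1],[[0,0,0],[3,0,0],1],[[0,0,0],[3,0,0],1]])

```text
time_s: 16.52
ee_pos: [714.1, 1.1, 419.5]
ee_rot: [-90.1, 0.8, -0.0]
force: [-16.2, -0.1, 3.0]
gripper_width: 0.1
```

```bash
python3 t.py
```

```text
scene big 1294 [[119.0, -90.0, 25.0], [208.0, 168.0, 71.0]]
  tog 215 9 [709. -11. 215.] [728.  -2. 224.] [720.  -6. 222.]
  tog 224 6 [707. -18. 225.] [724.  -5. 233.] [714. -17. 229.]
  tog 233 29 [705. -20. 234.] [747.  14. 242.] [722. -13. 239.]
  tog 242 50 [704. -20. 242.] [747.   9. 251.] [731. -10. 247.]
  tog 251 44 [702. -19. 251.] [744.   8. 260.] [730.  -5. 253.]
side big 2158 [[104.0, -16.0, 30.0], [195.0, 181.0, 71.0]]
  tog 215 17 [707. -12. 215.] [720.  17. 218.] [713.   0. 216.]
  tog 224 9 [705.  -7. 230.] [717.  21. 233.] [707.  16. 232.]
  tog 233 33 [702. -12. 234.] [735.  21. 241.] [705.  10. 238.]
  tog 242 44 [701. -11. 242.] [740.  23. 251.] [710.  15. 247.]
  tog 251 43 [701. -11. 251.] [742.  21. 260.] [705.  14. 254.]
16.6167 [714.    1.1 419.5] [-16.3   1.1   3.4] [-0.8 31.2 66.7 -0.1 82.9 -0.8]
```

Force rose to 16 N with no more travel, so the toggle is at its stop. Backing off and checking.

>>> carry_out(increments=[[[0,0,0],[-15,0,0],1],[[0,0,0],[-40,0,0],1],[[0,0,0],[-60,-20,0],1],[[0,0,0],[-80,-50,0],1],[[0,0,0],[-100,-80,0],1],[[0,0,0],[-120,-100,0],1],[[0,0,0],[-120,-100,0],1]])

```text
time_s: 17.2
ee_pos: [594.5, 1.3, 527.1]
ee_rot: [-90.1, -0.7, -0.0]
force: [0.4, 0.1, 0.9]
gripper_width: 0.2
```

```bash
python3 t.py; python3 - <<'E'
from h import *
can(271)
P=grab("side")[1]; P2=grab("scene")[1]
for n,p in(("side",P),("scene",P2)):
    p0=np.load(n+"P.npy")
    for nm,b in dict(flux=(600,700,-340,-230),reel=(380,470,395,500),tip=(580,680,400,500),squat=(540,640,-520,-390)).items():
        f=lambda q:q[(q[...,0]>b[0])&(q[...,0]<b[1])&(q[...,1]>b[2])&(q[...,1]<b[3])&(q[...,2]>15)&(q[...,2]<110)].mean(0).round(1)
        print(n,nm,f(p0),f(p))
E
```

```text
scene big 1308 [[117.0, -90.0, 22.0], [208.0, 170.0, 71.0]]
  tog 215 18 [708. -19. 215.] [726.   7. 224.] [718.  -9. 217.]
  tog 224 5 [720. -10. 224.] [737.  -4. 233.] [726.  -7. 226.]
  tog 233 9 [725. -14. 237.] [745.  -5. 241.] [740. -10. 240.]
  tog 242 44 [724. -14. 242.] [747.   8. 251.] [736.  -5. 248.]
  tog 251 18 [727. -12. 251.] [742.   4. 257.] [736.  -4. 253.]
side big 2993 [[105.0, -75.0, 33.0], [200.0, 180.0, 71.0]]
  tog 215 32 [705. -14. 215.] [726.  16. 223.] [715.   4. 217.]
  tog 224 13 [721.  -3. 224.] [730.   9. 232.] [724.   4. 229.]
  tog 233 13 [722.   0. 234.] [735.  15. 241.] [727.  10. 240.]
  tog 242 30 [722.  -7. 242.] [744.  15. 250.] [728.  10. 247.]
  tog 251 26 [726.  -5. 251.] [743.  14. 257.] [732.   5. 253.]
17.3 [596.8   1.3 521.5] [ 0.3 -0.4 -0.4] [-1.  17.7 74.  -0.1 88.  -0.9]
17.3 tip [597.8   0.9 330.5] [ 0.3 -0.4 -0.4] 0.7536807161649367
65 239 [513.7 271.4]
110 274 [513.6 271.4]
183 73 [514.  271.1]
side flux [ 645.9 -276.8   31.2] [ 646.  -276.3   31.2]
side reel [428.7 441.2  44.8] [428.6 441.3  44.9]
side tip [623.7 455.6  33.3] [623.9 455.7  33.4]
side squat [ 584.1 -435.3   64.1] [ 584.1 -435.4   64. ]
scene flux [ 650.2 -287.6   31.3] [ 650.4 -288.    31.8]
scene reel [424.4 442.3  38.8] [424.3 444.6  41.9]
scene tip [632.8 442.6  31.9] [632.8 442.5  31.7]
scene squat [ 598.5 -457.5   75. ] [ 598.4 -457.5   75.2]
```

```bash
python3 -c "
from h import *
print(env.job_done())"
```

```text
the job is handed in; nothing more can be done
None
```

The small can is parked and the fan toggle is over, but I knocked over the large look-alike can, so "leave everything else where it is" was not met.

**Can:** It was pushed with the fingertips about 25–35 mm above the table, first with one finger and then with both. It slid upright the whole way. My last fit puts it upright at about (514, 271), against a lane centre of about (514, 272), so it stands between the largest rails and midway along.

**Toggle:** It was pushed towards the rear until the force rose from about 3 to 16 N with almost no further movement. After I backed off, the ball had moved from x≈697 to x≈735. That is about 40 mm, slightly less than the nominal 45 mm, but the force says it is at its stop. The robot touched nothing at hand-in, at 17.3 s.

**Large can:** The arm's wrist or forearm must have hit it during the final push into the lane. It fell over and rolled against the robot's pedestal, lying at x≈105–210. It stayed on the table. I did not stand it up again: it lay inside the arm's reach limit, and that would have meant picking it up.

**Other items:** The flux tin, tip tin and squat can read the same before and after, and the tweezers did not appear to move. The reel reads the same from the side camera and within about 2 mm from the scene camera. I did not measure the screwdriver, but nothing went near it.

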